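# Hang a panel carrier on the covered curing rail

### The arm

A 6-joint arm with a two-finger parallel gripper is mounted at the origin on a cart in front of the work surface, level with it; the furniture and walls round the work are solid. World frame = base frame: x ahead of the robot, y to its left, z up, the work surface at z = 0. Lengths are in m, angles in rad, forces in N, time in s.
With the tool pointing down it reaches from about 0.275 to 0.825 m from the base axis. Payload 4.9 kg.
Tool frame: the origin (TCP) lies midway between the tips of the shut fingers; the grasp point (between the pads) lies 19 mm behind it (grip_point_offset is the distance from the TCP to the grasp point, in m); z points along the fingers, x is the direction in which the jaws open and shut, and the axes are right-handed (so a half turn about z gives the same grasp; the last joint's range is limited). The gripper opens to 85 mm and grips with 20 to 120 N. Pads are 22 mm wide; open, the fingers measure 114 mm over their backs; the gripper's body (76 mm by 85 mm) begins 54 mm behind the grasp point. The pads swing forward as they close: fully open they stand 13 mm farther back than shut.
Start: joints at [-1.284, 0.326, -0.193, 1.052, 0, 1.437], TCP at [0.225, -0.502, 0.231] pointing down, gripper open.
Joint ranges: [-2.65, 2.65], [-0.97, 1.79], [-1.3, 1.35], [-1.93, 2.1], [-1.47, 1.37], [-3.14, 3.14]. Speed limits (rad/s): [2.57, 2.57, 3.14, 3.14, 3.14, 3.14].

### API

Orientations are given as a rotation vector (axis times angle).
In Python, from cell import * gives the robot as it stands. Calls block until the motion is done:
- movep(position, orientation): joint-space move of the TCP to a pose.
- move_l(position, velocity=0.15, rot=None, until_force=None): straight line of the TCP; rot=None keeps the orientation; velocity is the mean speed in m/s. With until_force (N) it stops when the force on the tool has changed by that much, and returns True; else False.
- set_joints(angles): joint-space move.
- let_go() and grab(newtons=None): open the fingers fully, or close them until they stop; newtons is the grip in N (None keeps the last).
- sleep(seconds).
- ik(position, orientation): joint angles nearest the present ones, or None.
- get_state(): the state.
- grab_frame(name): name is "side" or "top" or "wrist"; returns a dict with "img" (400x640x3 uint8, red, green, blue), "fx", "fy", "cx", "cy" (pixels), "k1" (the pictures are not rectified: a ray, as slopes to the right and down, at radius r is drawn at 1 + k1 r^2 times it, then the intrinsics apply), "cam_to_world" (4x4, takes a point from camera to world coordinates); the wrist camera has in their place "T_tool_cam" (4x4, takes a point from camera to tool coordinates, whose origin is the TCP and whose axes are the tool frame's). Camera axes: x right, y down, z forward; pixel columns grow to the right and rows downward; lengths in m; the calibration is good to about 2 mm. A picture is of the moment at which its call begins: read the wrist's pose just before it. There is no depth.
A pose or a line that the arm cannot do raises MotionError and nothing moves.
- sign_off(): hands the job in, once; it reports no verdict.
Trained networks look in the newest picture that a camera, given by its name, has taken for a name from the list of things; names that differ only in an ending like _2 or _b are one class to them, and where a whole thing is asked for, a point or a joint stands for the part that bears it (a point fixed in the world has none). Each returns a list of dicts, best first, with "score" (0 to 1); they miss things now and then, are a little off and sometimes report something else, mostly with a low value. They report only what shows in the picture. A call takes as long as a camera call.
- spot_in(camera, name): "centre" ([column, row] in pixels, amid what is visible of it).
- silhouettes(camera, name): "mask" (400x640 bool, what is visible of it) and "centre" ([column, row] in pixels, amid what is visible of it).
- tip_of(camera, name): "centre" ([column, row] in pixels: a listed point, or the origin of a listed thing).
The state is a dict: "clock": time; "q": joint angles; "joint_velocities": joint speeds; "tau": joint torques, N m; "position": TCP position; "eef_rot": TCP orientation; "contact_force": force on the tool from outside, world axes, zero at the start; "wrist_torque": the same for the moment, N m; "finger_gap": opening from 0.0 (shut) to 1.0 (fully open).
Only numpy, scipy, OpenCV 4.12 (cv2) and the standard library are available. Lean on these libraries where they do the work, as an engineer would, in place of code of your own. Each camera call takes 0.05 s, during which the arm holds its last target.

### The job

Lift the test-panel carrier out of the narrow dip tank by its neck, stand it upright on the bench and let go, then take it again by the black grip tab at its front and hang it on the free middle station of the covered rail: hook over the lip, tongue down in the index pocket behind it, fully home. Keep the carrier upright throughout, leave it hanging there, and do not disturb the beaker, the bowl or the timer.

Things in the scene. Friction and masses are not known exactly. Their poses are not given: they have to be found in the camera images.
- carrier: Loose aluminium test-panel carrier, 0.2 to 0.4 kg, 133 x 70 x 194 mm, stands stably on its base. Own frame (mm): x towards the hook side, z up, origin at the underside below the neck. Base plate x -113..4, y +-35, z 0..4; back plate x 0..4, y +-33, up to z 104; four fixed grey panels x -76..-24, y +-26, up to z 68. Centre of mass about (-35, 0, 55).
- neck (a point): Middle of the carrier's neck, by which it is lifted from above: 28 mm wide (carrier y), 8 mm thick (x -4..4), up to z 190 below the hook; this point at carrier frame (0, 0, 168).
- hook (a point): Carrier frame (9, 0, 186), under the bridge of the J-hook, midway between neck and tongue; rests on the lip when fully home. Bridge x -4..20, y +-11, z 186..194. The tongue turns down at its far end: x 14..20, 22 mm wide, tip at z 166; gap between neck and tongue 10 mm.
- grip_tab (a point): Middle of the carrier's upright black grip tab on the front edge of its base: 44 mm wide (carrier y), 10 mm thick (carrier x, -113..-103), top edge 42 mm over the carrier's underside; this point at carrier frame (-108, 0, 28). The panels begin 27 mm behind the tab.
- tank: Fixed narrow white dip tank, open on top and empty: inside 131 x 84 mm, walls 4 mm, 120 mm high, floor 4 mm; origin under its centre, x along its length. The carrier stands in it, hook end to the tank's +x, 5 to 9 mm from each wall: only neck and hook stand out, the tab is out of reach.
- rail: Fixed curing rail along its own y, 368 mm long, grey end plates at y +-175. Origin on the bench below the lip's front face, mid station; x away from the robot. Front plate x 0..4, z 146 up to the lip's top at 236; trough x 4..20 behind it, then a wall as high as the lip. Carriers like the loose one hang fixed at y -120 and 120, from x -120, lowest at z 50.
- free_station (a point): Rail frame (0, 0, 236): lip's top, front face, mid station. In the trough here an index pocket: two 40 mm steel blocks, tops 14 mm below the lip, with a 28 mm slot between them for the tongue. The slot's centre lies up to 15 mm either side along the rail, unmeasured: find it by touch. On a block the hook stays 6 mm too high; in the slot the bridge sinks onto the lip.
- cover_edge (a point): Middle of the lower front edge of the clear dust cover over the rail, at rail frame (-33, 0, 290), with an aluminium trim along it. The cover reaches back to x 63, its underside at z 296: the hook goes in under it, and the gripper stays in front of it.
- beaker: Loose glass beaker, 65 mm across, 87 mm high, origin under its centre; leave alone.
- bowl: Loose small steel bowl, 55 mm across, 28 mm high, origin under its centre; leave alone.
- timer: Loose lab timer, 66 x 66 x 18 mm, origin under its centre; leave alone.

How it is judged:
By the outcome, as a careful person would: the job done as asked, in the order asked, and still so for the second after the job is handed in, with the robot touching nothing.
It also fails if it takes over 72 s, if anything falls off the work surface, if the arm or the gripper's body presses on something with over 40 N, if the wrist force passes 120 N, or if a joint passes its speed limit or range.

## Working session

There is one attempt and no reset: what is moved stays moved. The work goes in short steps, each a Python script; the robot and the scene stay as the last script left them, time stands still between calls to the robot, and variables do not carry over. Pictures are saved under pics/ and viewed, and the job is handed in when it is done.

```bash
ls; mkdir -p pics
python3 - <<'E'
from cell import *
import cv2,numpy as np
s=get_state();print(s)
for c in ["side","top","wrist"]:
    f=grab_frame(c);cv2.imwrite(f"pics/a_{c}.png",f["img"][:,:,::-1])
    print(c,{k:np.round(v,4).tolist() if k!="img" else 0 for k,v in f.items()})
    for n in ["carrier","neck","hook","grip_tab","tank","rail","free_station","cover_edge","beaker","bowl","timer"]:
        try: print(n,[(np.round(d["centre"],1).tolist(),round(d["score"],2)) for d in tip_of(c,n)[:3]])
        except Exception as e: print(n,e)
print(get_state()["clock"])
E
```

```text
pics
{'clock': 0.0, 'q': array([-1.28420025e+00,  3.26939459e-01, -1.93582153e-01,  1.05197584e+00,
       -2.54662836e-06,  1.43661818e+00]), 'joint_velocities': array([-0.00050457,  0.00099337, -0.00030984, -0.00011887, -0.0004872 ,
        0.00083698]), 'tau': array([-1.98547576e-03, -4.43394256e+01,  2.62442994e+01,  1.53511274e-02,
       -1.70848534e-04,  2.10167670e-06]), 'position': array([ 0.22451501, -0.50146382,  0.23050488]), 'eef_rot': array([-2.63545290e+00,  1.70793475e+00,  2.02974156e-03]), 'contact_force': array([-0.58018766,  0.73353239, -1.0393661 ]), 'wrist_torque': array([ 0.00673494, -0.00457816, -0.0099522 ]), 'finger_gap': 1.0014478077742555}
side {'img': 0, 'fx': 401.9792, 'fy': 401.9792, 'cx': 321.244, 'cy': 200.0601, 'k1': -0.0631, 'cam_to_world': [[-0.8729, -0.2778, 0.401, -0.0208], [-0.4875, 0.4677, -0.7373, 0.9455], [0.0172, -0.8391, -0.5437, 0.8726], [0.0, 0.0, 0.0, 1.0]]}
carrier [([268.9, 305.0], 0.88)]
neck [([263.8, 261.1], 0.57)]
hook [([262.0, 255.1], 0.69)]
grip_tab []
tank [([289.6, 315.5], 0.79)]
rail [([276.9, 233.3], 0.57)]
free_station [([2
[... 419 characters left out ...]
4)]
neck [([202.8, 207.6], 0.57)]
hook []
grip_tab [([210.8, 247.2], 0.68)]
tank [([216.5, 229.1], 0.75)]
rail [([205.0, 202.1], 0.74), ([309.3, 163.2], 0.56)]
free_station [([306.6, 142.0], 0.61)]
cover_edge [([201.0, 206.2], 0.63), ([308.6, 150.5], 0.61)]
beaker [([420.9, 238.6], 0.61)]
bowl [([253.5, 238.2], 0.53)]
timer [([364.3, 250.9], 0.75)]
wrist {'img': 0, 'fx': 316.89, 'fy': 316.89, 'cx': 319.2317, 'cy': 201.8878, 'k1': -0.058, 'T_tool_cam': [[1.0, 0.0006, -0.0004, -0.0008], [-0.0005, 0.9653, 0.2611, -0.0666], [0.0005, -0.2611, 0.9653, -0.1438], [0.0, 0.0, 0.0, 1.0]]}
carrier []
neck []
hook []
grip_tab []
tank []
rail []
free_station []
cover_edge []
beaker []
bowl []
timer []
1.8
```

View images.

View pics/a_side.png

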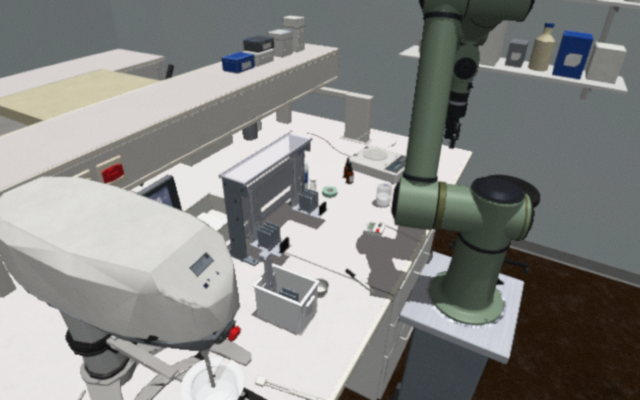

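View pics/a_top.png

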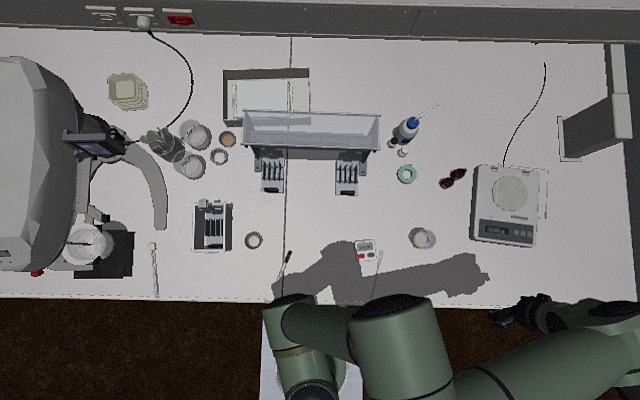

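The top picture shows the tank at about (212,226) with the carrier in it, the neck near (208,208), and the rail and cover at (310,130). The bowl is at (254,240), the timer at (365,250) and the beaker at (422,238). Next I'll triangulate these.

```bash
cat > h.py <<'E'
from cell import *
import numpy as np,cv2
from scipy.spatial.transform import Rotation as R
from scipy.optimize import least_squares
def snap(c,name=None):
    s=get_state(); f=grab_frame(c)
    if c=="wrist":
        T=np.eye(4);T[:3,:3]=R.from_rotvec(s["eef_rot"]).as_matrix();T[:3,3]=s["position"]
        f["cam_to_world"]=T@f["T_tool_cam"]
    if name: cv2.imwrite(f"pics/{name}.png",f["img"][:,:,::-1])
    return f
def proj(f,P):
    P=np.atleast_2d(P);T=np.linalg.inv(f["cam_to_world"]);p=P@T[:3,:3].T+T[:3,3]
    u=p[:,:2]/p[:,2:];u=u*(1+f["k1"]*(u**2).sum(1,keepdims=True))
    return u*[f["fx"],f["fy"]]+[f["cx"],f["cy"]]
def ray(f,px):
    d=(np.array(px,float)-[f["cx"],f["cy"]])/[f["fx"],f["fy"]];u=d.copy()
    for _ in range(20):u=d/(1+f["k1"]*(u@u))
    v=f["cam_to_world"][:3,:3]@np.array([u[0],u[1],1]);return f["cam_to_world"][:3,3],v/np.linalg.norm(v)
def atz(f,px,z):
    o,v=ray(f,px);return o+v*(z-o[2])/v[2]
def tri(*obs):
    A=np.zeros((3,3));b=np.zeros(3)
    for f,px in obs:
        o,v=ray(f,px);M=np.eye(3)-np.outer(v,v);A+=M;b+=M@o
    p=np.linalg.solve(A,b)
    return p,[np.linalg.norm(np.cross(p-ray(f,px)[0],ray(f,px)[1])) for f,px in obs]
def down(yaw):  # tool z down; tool x (jaw) at angle yaw in world xy
    x=np.array([np.cos(yaw),np.sin(yaw),0]);z=np.array([0,0,-1.]);y=np.cross(z,x)
    return R.from_matrix(np.stack([x,y,z],1)).as_rotvec()
E
python3 - <<'E'
from h import *
s=snap("side");t=snap("top")
for c,f in(("side",s),("top",t)):
    np.savez(f"{c}.npz",**f)
    cv2.imwrite(f"pics/zz_{c}.png",cv2.resize(f["img"][150:350,200:440,::-1] if c=="side" else f["img"][100:275,170:450,::-1],None,fx=3 if c=="side" else 2.85,fy=3 if c=="side" else 2.85,interpolation=cv2.INTER_CUBIC))
print("tank",tri((s,(289.6,315.5)),(t,(216.5,229.1))))
print("neck",tri((s,(263.8,261.1)),(t,(202.8,207.6))))
print("fs",tri((s,(272.5,170.6)),(t,(306.6,142))))
print("ce",tri((s,(277.8,155.9)),(t,(308.6,150.5))))
print("rail",tri((s,(276.9,233.3)),(t,(309.3,163.2))))
for n,a,b in(("beaker",(382.2,205.7),(420.9,238.6)),("bowl",(320.4,287.9),(253.5,238.2)),("timer",(375.1,229.1),(364.3,250.9))):print(n,tri((s,a),(t,b)))
E
```

```text
tank (array([ 0.41702007,  0.3198131 , -0.00343537]), [np.float64(0.004133156607468122), np.float64(0.004133156607468284)])
neck (array([0.47511272, 0.32672427, 0.17458453]), [np.float64(0.005096289961169372), np.float64(0.005096289961169326)])
fs (array([0.65318396, 0.03179874, 0.25163051]), [np.float64(0.0020780890825055037), np.float64(0.00207808908250572)])
ce (array([0.62195618, 0.02901093, 0.30875437]), [np.float64(0.010430375162346702), np.float64(0.010430375162346746)])
rail (array([ 0.65329054,  0.02492528, -0.00510751]), [np.float64(0.0028513378737987888), np.float64(0.0028513378737988347)])
beaker (array([ 0.40750265, -0.3539144 , -0.02050666]), [np.float64(0.001033098894797228), np.float64(0.0010330988947973472)])
bowl (array([0.38932787, 0.19550734, 0.00966149]), [np.float64(0.004757066628656549), np.float64(0.004757066628656657)])
timer (array([ 0.36117936, -0.16335222,  0.00373306]), [np.float64(0.0013981200733577332), np.float64(0.0013981200733577802)])
```

View pics/zz_side.png

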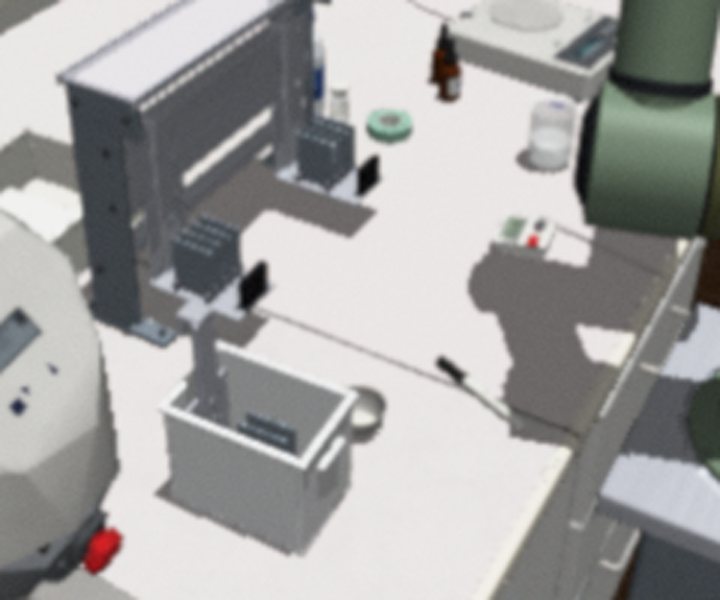

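View pics/zz_top.png

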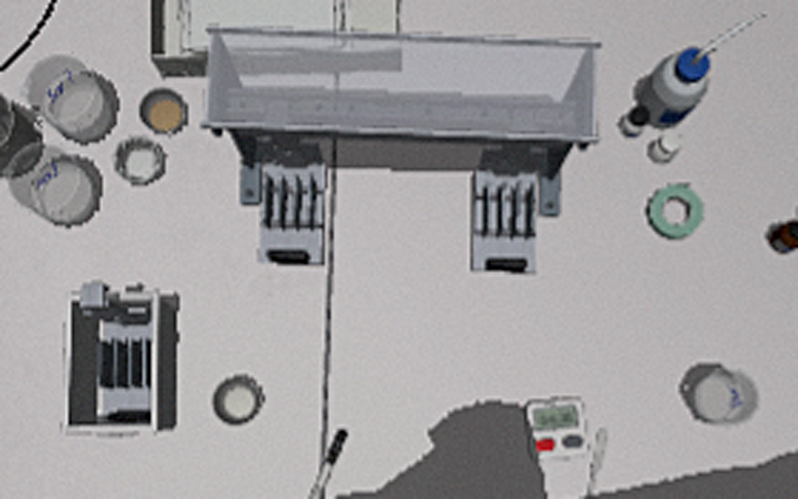

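The side and top views agree within a few mm: tank at (0.417, 0.320), station lip at (0.653, 0.03, ~0.24). The rail is nearly square to the world axes. I'll move the wrist camera over the tank for a precise look.

Run:
```python
from h import *
t=dict(np.load("top.npz"))
for p in [(287,254),(280,275),(291,200)]: print(atz(t,p,0))
o=down(np.pi/2)
movep([0.33,0.0,0.40],o); print(get_state()["q"],get_state()["clock"])
movep([0.38,0.32,0.33],o); s=get_state();print(s["q"],s["clock"],s["position"],s["contact_force"])
f=snap("wrist","b_wrist");np.savez("w1.npz",**f)
for n in ["carrier","neck","hook","tank"]:
    print(n,[(np.round(d["centre"],1).tolist(),round(d["score"],2)) for d in tip_of("wrist",n)[:3]])
```

```text
[0.34592868 0.08770522 0.        ]
[0.27847378 0.10783612 0.        ]
[0.52316316 0.08077912 0.        ]
[-2.25740093e-01 -1.60434329e-01 -3.06220843e-01  1.42521237e+00
 -1.64177535e-04 -2.24696928e-01] 3.85
[ 5.49591522e-01  1.77832461e-01 -1.36951137e-01  1.25600517e+00
 -5.16445967e-04  5.50816442e-01] 5.1083 [0.38045295 0.31917027 0.33018216] [-0.3837885  -0.32703295  0.09512468]
carrier [([321.6, 220.9], 0.93)]
neck [([319.3, 274.2], 0.75)]
hook [([320.4, 291.6], 0.96)]
tank []
```

View pics/b_wrist.png

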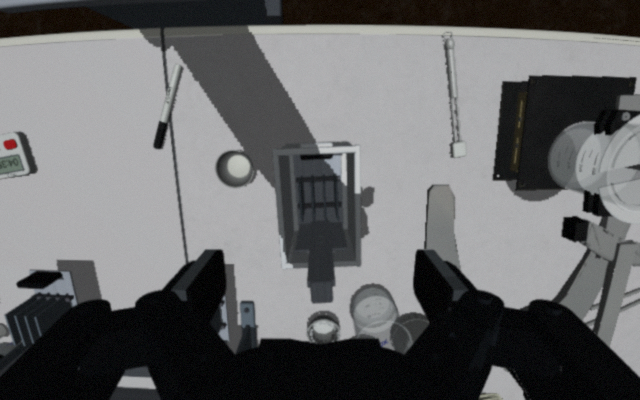

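The wrist picture shows the tank rim at columns 275–360 and rows 145–265, with the neck and hook upright at (320,250–300). The bowl is at (236,168).

Run:
```python
from h import *
f=dict(np.load("w1.npz"))
print("hook",atz(f,(320.4,291.6),.190),"neck",atz(f,(319.3,274.2),.172))
print("rim",[np.round(atz(f,p,.12),4).tolist() for p in [(274,146),(360,146),(360,265),(281,267)]])
im=cv2.resize(f["img"][130:310,220:420,::-1],None,fx=3.3,fy=3.3,interpolation=cv2.INTER_CUBIC)
im=np.clip(im.astype(float)*1.8,0,255).astype(np.uint8)
cv2.imwrite("pics/b_zoom.png",im)
```

```text
hook [0.48537239 0.32131574 0.19      ] neck [0.47540354 0.32021289 0.172     ]
rim [[0.3462, 0.2701, 0.12], [0.3463, 0.3654, 0.12], [0.4906, 0.3701, 0.12], [0.4933, 0.2731, 0.12]]
```

View pics/b_zoom.png

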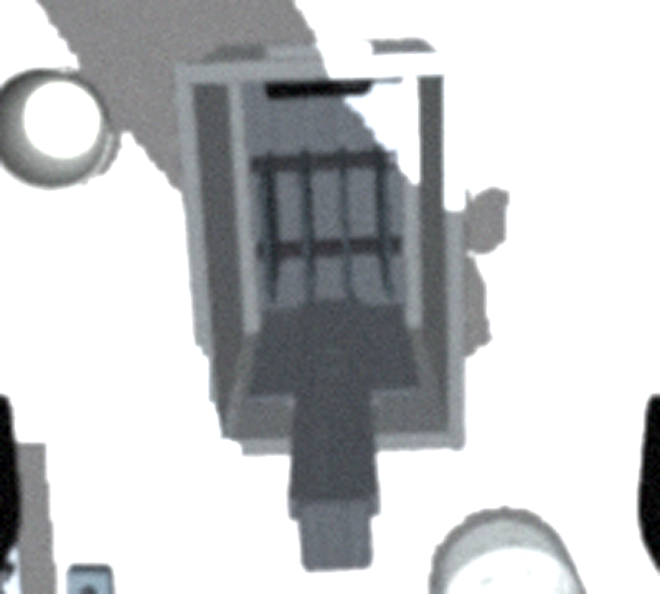

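Run:
```python
from h import *
f=dict(np.load("w1.npz"))
def fit(obj,px,x0):
    px=np.array(px)/3.3+[220,130]-0.35
    def W(p):
        c,s=np.cos(p[2]),np.sin(p[2]);return np.c_[p[0]+c*obj[:,0]-s*obj[:,1],p[1]+s*obj[:,0]+c*obj[:,1],obj[:,2]]
    r=least_squares(lambda p:(proj(f,W(p))-px).ravel(),x0);print(r.x,np.degrees(r.x[2]),np.round(r.fun.reshape(-1,2),1).tolist())
T=np.array([[-69.5,-46,120],[-69.5,46,120],[69.5,46,120],[69.5,-46,120]])/1000
fit(T,[(178,68),(443,74),(463,447),(222,437)],[.417,.32,0])
h=np.array([[-4,-11,194],[-4,11,194],[20,11,194],[20,-11,194],[-4,-14,188],[-4,14,188]])/1000;h[:,2]+=.004
fit(h[:4],[(298,500),(372,500),(371,570),(303,570)],[.475,.32,0])
fit(h,[(298,500),(372,500),(371,570),(303,570),(290,500),(380,500)],[.475,.32,0])
```

```text
[0.42060649 0.31940734 0.04852571] 2.7803181204996505 [[0.6, 2.2], [3.0, -3.7], [-1.0, -2.2], [-2.9, 4.2]]
[0.47292062 0.3222083  0.01583635] 0.9073558825017582 [[0.0, 0.0], [0.2, -0.3], [0.6, 0.0], [-0.9, 0.3]]
[0.4741131  0.32218942 0.01371418] 0.7857646901072577 [[0.0, 1.1], [0.2, 0.8], [0.6, 1.1], [-1.0, 1.4], [-0.4, -1.9], [0.6, -2.3]]
```

Run:
```python
from h import *
o=down(np.pi/2+0.02)
movep([0.474,0.322,0.225],o); s=get_state();print(s["clock"],s["position"])
f=snap("wrist","c_wrist");np.savez("w2.npz",**f)
im=cv2.resize(f["img"][100:400,200:440,::-1],None,fx=2,fy=2,interpolation=cv2.INTER_CUBIC)
cv2.imwrite("pics/c_zoom.png",np.clip(im*1.8,0,255).astype(np.uint8))
for n in ["neck","hook","grip_tab"]:
    print(n,[(np.round(d["centre"],1).tolist(),round(d["score"],2)) for d in tip_of("wrist",n)[:3]])
```

```text
5.975 [0.47360173 0.32181107 0.22543546]
neck [([316.1, 220.0], 0.56)]
hook [([317.4, 246.0], 0.61)]
grip_tab [([316.7, 70.5], 0.73)]
```

View pics/c_zoom.png

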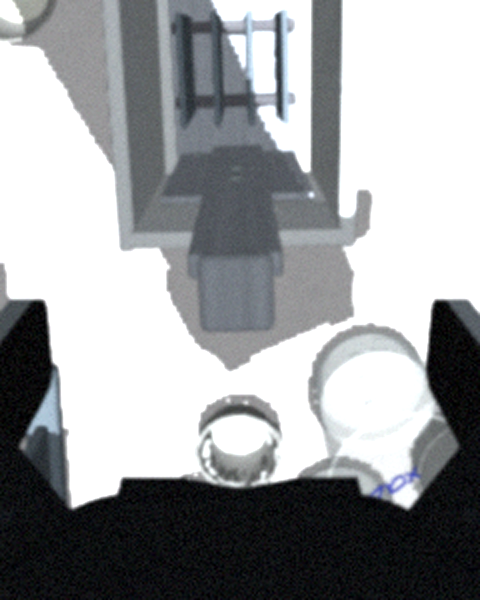

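The neck and hook sit midway between the open fingers. I'll refine the pose and grasp.

Run:
```python
from h import *
f=dict(np.load("w2.npz"))
obj=np.array([[-4,-11,198],[-4,11,198],[20,11,198],[20,-11,198],[-24,-26,72],[-24,26,72]])/1000
px=np.array([(202,254),(274,254),(271,330),(204,330),(183,124),(283,124)])/2+[200,100]-.25
tabp=np.array([[-108,0,35]])/1000
def W(p,o):
    c,s=np.cos(p[2]),np.sin(p[2]);return np.c_[p[0]+c*o[:,0]-s*o[:,1],p[1]+s*o[:,0]+c*o[:,1],o[:,2]]
for k in (4,6):
    r=least_squares(lambda p:(proj(f,W(p,obj[:k]))-px[:k]).ravel(),[.474,.322,0]);print(r.x,np.degrees(r.x[2]),np.round(r.fun.reshape(-1,2),1).tolist(),proj(f,W(r.x,tabp)))
r=least_squares(lambda p:np.r_[(proj(f,W(p,obj))-px).ravel(),proj(f,W(p,tabp))[0,0]-316.7],[.474,.322,0]);print(r.x,np.degrees(r.x[2]))
```

```text
[0.47287643 0.3225351  0.01595004] 0.9138698982336322 [[-1.3, -0.2], [1.2, -0.0], [1.9, 0.2], [-1.7, 0.1]] [[319.29695007  72.47122136]]
[0.47290738 0.32205541 0.04185514] 2.3981228450534036 [[-2.3, 0.4], [0.2, -0.4], [1.9, -0.2], [-1.7, 0.5], [-1.1, 0.6], [4.2, -0.6]] [[315.99693463  72.52101953]]
[0.47290661 0.32208293 0.03770327] 2.1602379975851465
```

Run:
```python
from h import *
o=down(np.pi/2+0.035)
move_l([0.473,0.322,0.153],0.12,rot=o)
s0=get_state();grab(100);s=get_state();print(s["clock"],s["position"],s["finger_gap"],s0["contact_force"],s["contact_force"],s["wrist_torque"])
hit=move_l([0.473,0.322,0.185],0.06)
s=get_state();print(s["clock"],s["position"],s["contact_force"],s["wrist_torque"])
f=snap("wrist","d_wrist");snap("side","d_side")
im=cv2.imread("pics/d_side.png")[200:350,200:360];cv2.imwrite("pics/d_zoom.png",cv2.resize(im,None,fx=4,fy=4,interpolation=cv2.INTER_CUBIC))
```

```text
7.5 [0.47359435 0.32176777 0.15356443] 0.3088351131093844 [-0.30027939  0.30999198  0.39846607] [-0.29256121 -2.6444975   3.59948599] [-0.47380472 -0.1033218   0.09587576]
8.1833 [0.47289928 0.32201424 0.18497183] [-0.97393433  0.24917113 -3.59115937] [ 0.01969304 -0.07082333 -0.03297809]
```

View pics/d_wrist.png

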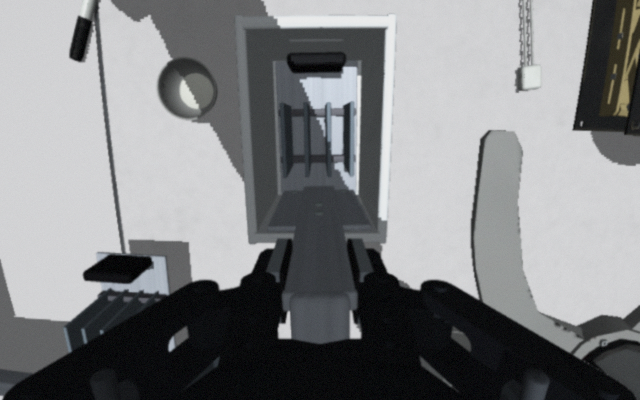

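View pics/d_zoom.png

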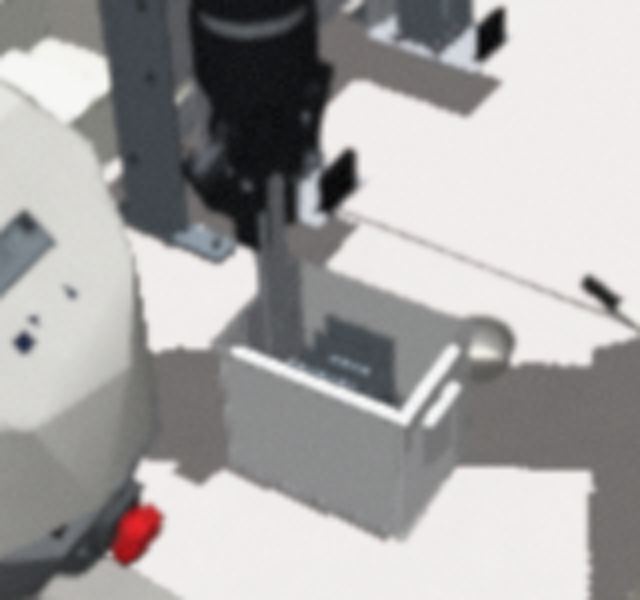

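The wrist picture shows the fingers closed on the neck, and the weight reads about 3.3 N. The carrier hangs straight in the tank with free gaps to the walls. I'll lift it clear and set it on the open bench.

Run:
```python
from h import *
o=down(np.pi/2)
move_l([0.473,0.322,0.30],0.12)
s=get_state();print(s["clock"],s["contact_force"],s["wrist_torque"])
move_l([0.46,-0.015,0.30],0.25,rot=o)
move_l([0.46,-0.015,0.165],0.2)
snap("side","e_side");np.savez("es.npz",**snap("side"))
hit=move_l([0.46,-0.015,0.143],0.03,until_force=3)
s=get_state();print(hit,s["clock"],s["position"],s["contact_force"],s["wrist_torque"])
im=cv2.imread("pics/e_side.png")[130:300,230:430];cv2.imwrite("pics/e_zoom.png",cv2.resize(im,None,fx=3.5,fy=3.5,interpolation=cv2.INTER_CUBIC))
```

```text
9.3917 [ 0.20475675  0.17409024 -4.23634614] [ 0.01368117 -0.12099029  0.00878163]
True 12.3583 [ 0.46028095 -0.01516124  0.1494778 ] [ 0.87183673 -0.69001585  3.46569741] [-0.02416545 -0.14794128  0.01574603]
```

View pics/e_zoom.png

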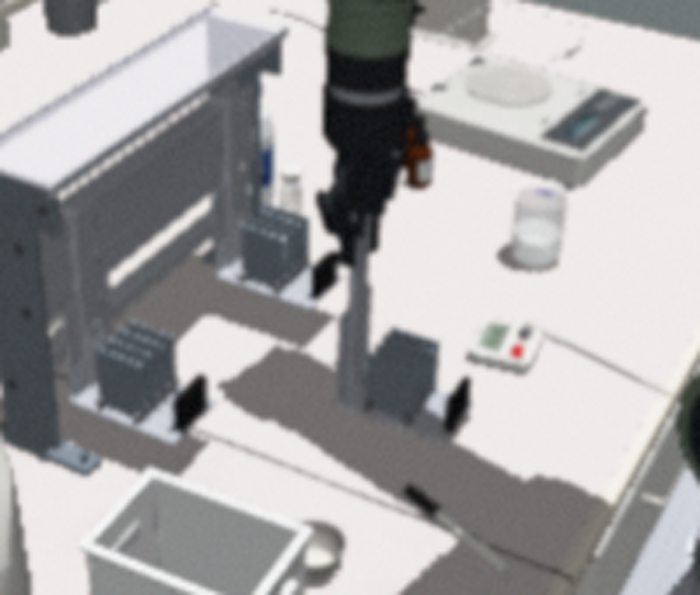

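The carrier stands on the bench, with contact at TCP z 0.1495 against the expected 0.149. I'll release it, back off upward, and look at the tab and the rail.

Run:
```python
from h import *
o=down(np.pi/2)
move_l([0.46,-0.015,0.149],0.05)
let_go();s=get_state();print(s["clock"],s["contact_force"])
move_l([0.46,-0.015,0.25],0.15)
movep([0.43,0.02,0.36],o)
f=snap("wrist","f_rail");np.savez("wr.npz",**f)
for n in ["free_station","cover_edge","rail"]:
    print(n,[(np.round(d["centre"],1).tolist(),round(d["score"],2)) for d in tip_of("wrist",n)[:3]])
movep([0.352,-0.015,0.20],o)
f=snap("wrist","f_tab");np.savez("wt.npz",**f)
for n in ["grip_tab","neck","hook","carrier"]:
    print(n,[(np.round(d["centre"],1).tolist(),round(d["score"],2)) for d in tip_of("wrist",n)[:3]])
print(get_state()["clock"],get_state()["position"])
np.savez("top2.npz",**snap("top","f_top"));np.savez("side2.npz",**snap("side","f_side"))
```

```text
13.2167 [0.52971258 0.19692661 0.19705361]
free_station []
cover_edge []
rail [([503.5, 150.7], 0.37)]
grip_tab [([317.8, 180.6], 0.8)]
neck []
hook []
carrier [([319.0, 268.5], 0.88)]
15.8 [ 0.35343523 -0.0151569   0.20093766]
```

View pics/f_rail.png

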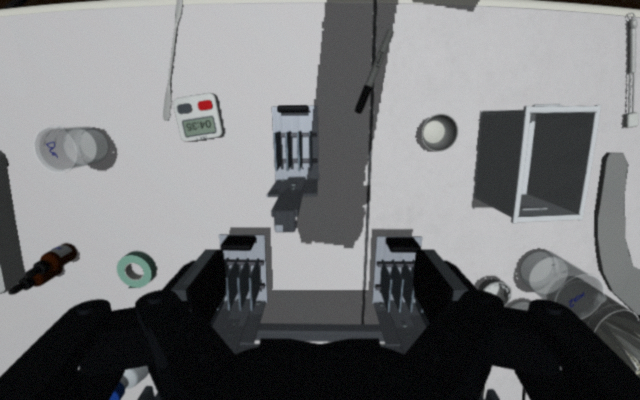

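View pics/f_tab.png

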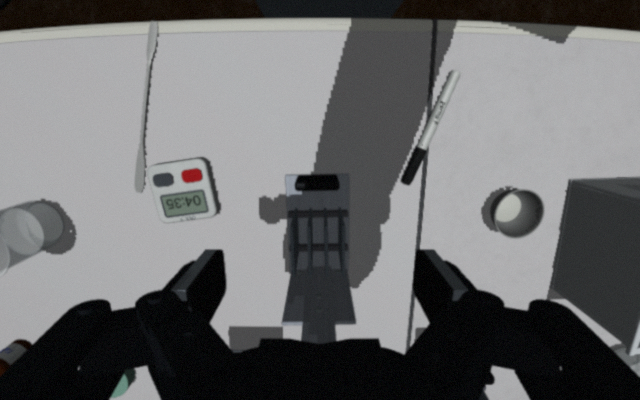

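Run:
```python
from h import *
w=dict(np.load("wr.npz"));t=dict(np.load("top2.npz"));wt=dict(np.load("wt.npz"))
def z(f,n,x0,x1,y0,y1,k):
    im=cv2.resize(f["img"][y0:y1,x0:x1,::-1],None,fx=k,fy=k,interpolation=cv2.INTER_CUBIC)
    cv2.imwrite(f"pics/{n}.png",np.clip(im*1.6,0,255).astype(np.uint8))
z(w,"g_rail",215,435,225,345,3.6)
z(t,"g_top",230,390,100,230,4.5)
z(wt,"g_tab",270,370,165,345,3.3)
print("tab",atz(wt,(317.8,180.6),.028))
```

```text
tab [ 0.35080069 -0.01570859  0.028     ]
```

View pics/g_rail.png

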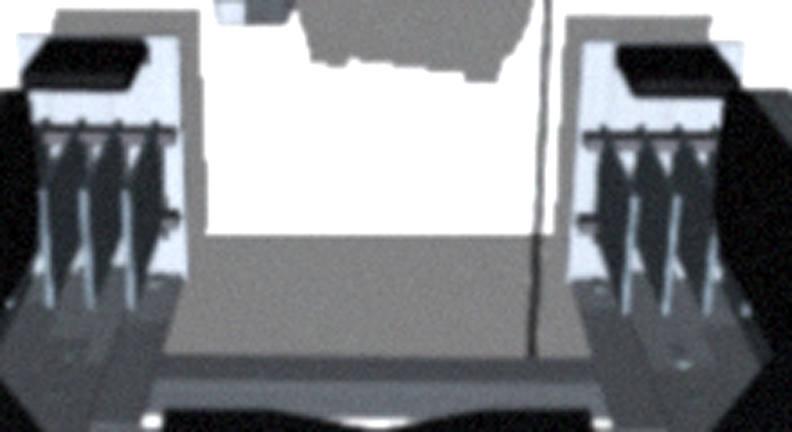

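View pics/g_top.png

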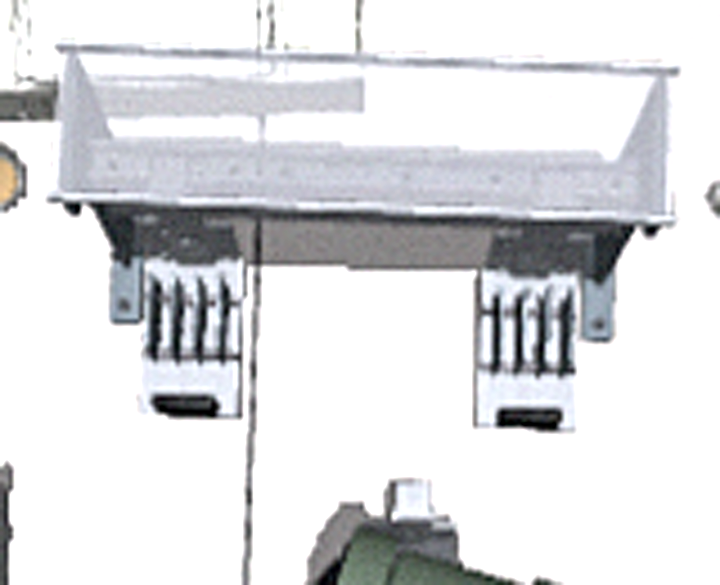

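View pics/g_tab.png

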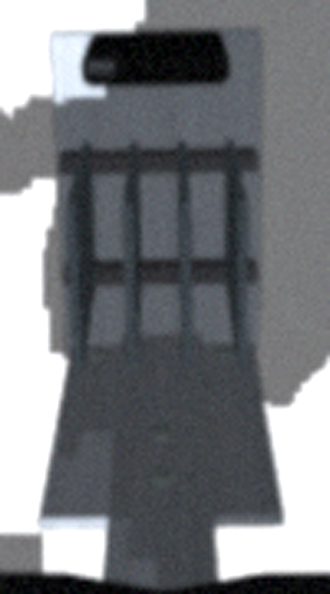

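Run:
```python
from h import *
w=dict(np.load("wr.npz"));t=dict(np.load("top2.npz"));wt=dict(np.load("wt.npz"));s=dict(np.load("side.npz"))
def W(p,o):
    o=np.array(o)/1000;c,s=np.cos(p[2]),np.sin(p[2]);return np.c_[p[0]+c*o[:,0]-s*o[:,1],p[1]+s*o[:,0]+c*o[:,1],o[:,2]]
ow=[(-120,85,54),(-120,-85,54)];pw=np.array([(583,42),(180,38)])/3.6+[215,225]-.36
ot=[(-120,155,54),(-120,85,54),(-120,-85,54),(-120,-155,54)];pt=np.array([(143,413),(241,417),(476,425),(574,430)])/4.5+[230,100]-.4
os_=[(0,0,236),(0,0,0)];ps=np.array([(272.5,170.6),(276.9,233.3)])
def res(p,which):
    r=[]
    if 'w' in which:r.append((proj(w,W(p,ow))-pw).ravel())
    if 't' in which:r.append((proj(t,W(p,ot))-pt).ravel())
    if 's' in which:r.append((proj(s,W(p,os_))-ps).ravel())
    return np.concatenate(r)
for k in ['w','t','s0','wt','wts']:
    if k=='s0':continue
    r=least_squares(res,[.653,.027,0],args=(k,));print(k,r.x,np.degrees(r.x[2]),np.round(r.fun,1).tolist())
# loose carrier
oc=[(-113,-35,4),(-113,35,4),(4,-33,104),(4,33,104)]
pc=np.array([(52,32),(265,32),(40,520),(282,522)])/3.3+[270,165]-.35
r=least_squares(lambda p:(proj(wt,W(p,oc))-pc).ravel(),[.46,-.015,0]);print("car",r.x,np.degrees(r.x[2]),np.round(r.fun,1).tolist())
```

```text
w [ 0.65869078  0.02235086 -0.00977602] -0.5601249723306903 [0.1, 0.0, -0.1, 0.0]
t [ 0.65927081  0.01924891 -0.01130582] -0.6477754843729747 [-0.7, -0.0, -0.5, -0.1, 0.5, 0.2, 0.7, -0.1]
wt [ 0.65888486  0.02136356 -0.01039812] -0.5957682642864889 [-0.5, 0.2, -0.7, 0.1, -1.3, 0.1, -1.2, 0.0, -0.1, 0.3, 0.1, -0.0]
wts [ 0.65914624  0.02163921 -0.00897068] -0.5139822439667003 [-0.5, 0.2, -0.6, 0.3, -1.4, 0.1, -1.2, 0.0, -0.1, 0.1, 0.0, -0.2, 1.2, 2.6, -0.1, -2.0]
car [ 0.46044801 -0.01512394  0.00549514] 0.31484810055730733 [0.3, -0.9, 0.1, -1.3, -0.7, 1.5, 0.4, 0.6]
```

Rail at (0.659, 0.021), yaw −0.6°, with the wrist and top views agreeing. Loose carrier at (0.460, −0.015), yaw 0.3°, standing upright. Next I'll grip the tab across its 44 mm width and test-lift.

```bash
cat >> h.py <<'E'
def Wd(p,o):
    o=np.array(o)/1000
    M=R.from_euler("zyx",[p[3],p[4],p[5] if len(p)>5 else 0]).as_matrix()
    return o@M.T+np.array(p[:3])
E
python3 - <<'E'
from h import *
o=down(np.pi/2+0.0055)
move_l([0.3525,-0.0155,0.06],0.15,rot=o)
move_l([0.3525,-0.0155,0.009],0.08)
s0=get_state();grab(120);s=get_state();print(s["clock"],s["position"],s["finger_gap"],s0["contact_force"],s["contact_force"],s["wrist_torque"])
np.savez("k0.npz",**snap("wrist","k0"))
move_l([0.3525,-0.0155,0.029],0.05)
sleep(.2)
s=get_state();print(s["clock"],s["position"],s["contact_force"],s["wrist_torque"])
np.savez("k1.npz",**snap("wrist","k1"))
np.savez("k1s.npz",**snap("side","k1s"))
for n in ("k0","k1"):
    im=cv2.imread(f"pics/{n}.png")[:, 150:490];cv2.imwrite(f"pics/{n}z.png",np.clip(cv2.resize(im[40:400],None,fx=1.6,fy=1.6)*1.6,0,255).astype(np.uint8))
im=cv2.imread("pics/k1s.png")[150:300,270:430];cv2.imwrite("pics/k1sz.png",cv2.resize(im,None,fx=4,fy=4,interpolation=cv2.INTER_CUBIC))
E
```

```text
18.2667 [ 0.35281929 -0.01578189  0.00983478] 0.48771923088493807 [0.02890589 0.77086091 0.42158612] [-3.02434745 -0.56575453 15.73801786] [ 0.03456133  0.60708687 -0.03663063]
19.0667 [ 0.35212266 -0.01542137  0.02872056] [-0.49940191  0.86399257 -2.92244389] [ 0.01246066  0.27879276 -0.01846491]
```

View pics/k0z.png

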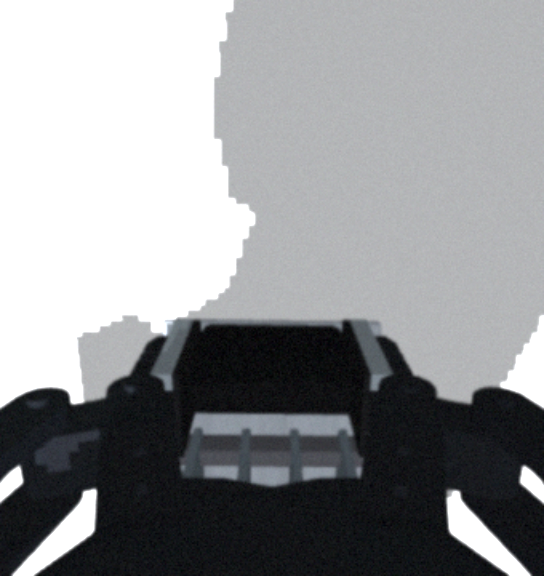

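View pics/k1z.png

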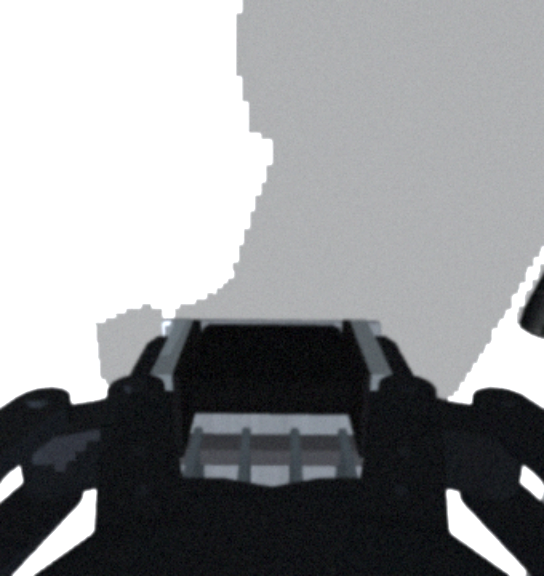

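View pics/k1sz.png

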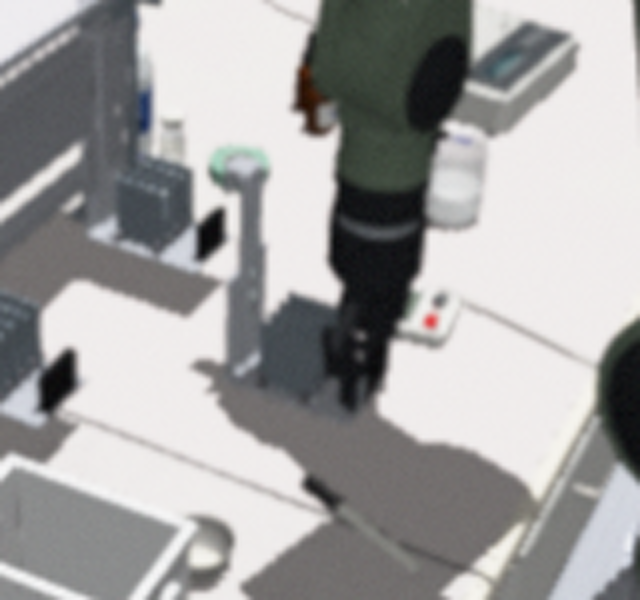

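The carrier's position in the gripper looks unchanged between `k0` and `k1`, so the grip holds without droop. Next I'll approach the rail at hook height, checking with the side camera before the hook enters.

```bash
cat >> h.py <<'E'
RX,RY,RYAW=0.659,0.0215,-0.0100
OFF=np.array([-0.1076,0,0.0098])
def tcp(xr,yr,zb): # carrier origin in rail frame -> TCP, carrier aligned to rail
    c,s=np.cos(RYAW),np.sin(RYAW);Q=np.array([[c,-s,0],[s,c,0],[0,0,1]])
    return (Q@(np.array([xr,yr,zb])+OFF)+[RX,RY,0])
def rail(p):
    c,s=np.cos(RYAW),np.sin(RYAW);Q=np.array([[c,-s,0],[s,c,0],[0,0,1]])
    return Q.T@(np.array(p)-[RX,RY,0])-OFF
RO=down(np.pi/2+RYAW)
E
python3 - <<'E'
from h import *
move_l([0.3525,-0.0155,0.092],0.12)
move_l(tcp(-.11,0,.082),0.15,rot=RO)
s=get_state();print(s["clock"],rail(s["position"]),s["contact_force"],s["wrist_torque"])
f=snap("side","m_s");np.savez("ms.npz",**f)
p=[*(R.from_euler("z",RYAW).apply([-.11,0,.082])+[RX,RY,0]),RYAW,0]
pts=Wd(p,[(9,0,190),(20,-11,194),(20,11,194),(-4,11,194),(-113,35,0),(4,33,104),(-113,22,42)])
q=proj(f,pts);print(np.round(q,1).tolist())
im=f["img"][:,:,::-1].copy();im=cv2.resize(im[130:270,230:410],None,fx=4,fy=4,interpolation=cv2.INTER_CUBIC)
for u in q: cv2.circle(im,tuple(((u-[230,130])*4+1.5).astype(int)),4,(0,0,255),1)
# rail pts
c,s_=np.cos(RYAW),np.sin(RYAW)
rp=Wd([RX,RY,0,RYAW,0],[(0,-175,236),(0,175,236),(0,0,236),(-33,-175,290),(-33,175,290),(0,175,146)])
for u in proj(f,rp): cv2.circle(im,tuple(((u-[230,130])*4+1.5).astype(int)),4,(0,160,0),1)
cv2.imwrite("pics/m_sz.png",im)
E
```

```text
20.6417 [-1.11542492e-01  7.88731962e-05  8.12483687e-02] [-1.13276487 -0.36402012 -4.69993176] [0.00940767 0.28902334 0.02247019]
[[300.0, 171.4], [298.9, 167.9], [295.0, 170.8], [301.6, 172.8], [327.5, 238.6], [296.0, 200.2], [329.8, 225.8]]
```

View pics/m_sz.png

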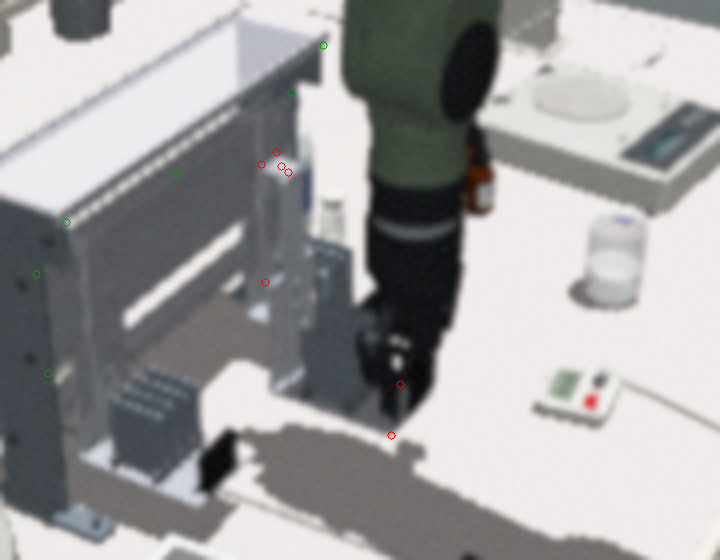

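Run:
```python
from h import *
f=dict(np.load("ms.npz"))
im=cv2.resize(f["img"][150:245,260:360,::-1],None,fx=6.2,fy=6.2,interpolation=cv2.INTER_LANCZOS4)
raw=im.copy()
def box(a,b):
    from itertools import product
    c=np.array(list(product(*zip(a,b))));return c,[(i,j) for i in range(8) for j in range(i) if (c[i]!=c[j]).sum()==1]
p=[*(R.from_euler("z",RYAW).apply([-.1115,0,.0812])+[RX,RY,0]),RYAW,0]
for a,b in [((-113,-35,0),(4,35,4)),((0,-33,4),(4,33,104)),((-76,-26,16),(-24,26,68)),((-4,-14,104),(4,14,190)),((-4,-11,186),(20,11,194)),((-113,-22,4),(-103,22,42))]:
    c,e=box(a,b);q=(proj(f,Wd(p,c))-[260,150])*6.2+2.6
    for i,j in e: cv2.line(im,tuple(q[i].astype(int)),tuple(q[j].astype(int)),(0,0,255),1)
cv2.imwrite("pics/m_w.png",np.vstack([im]));cv2.imwrite("pics/m_r.png",raw)
```

```text
(no output)
```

View pics/m_w.png

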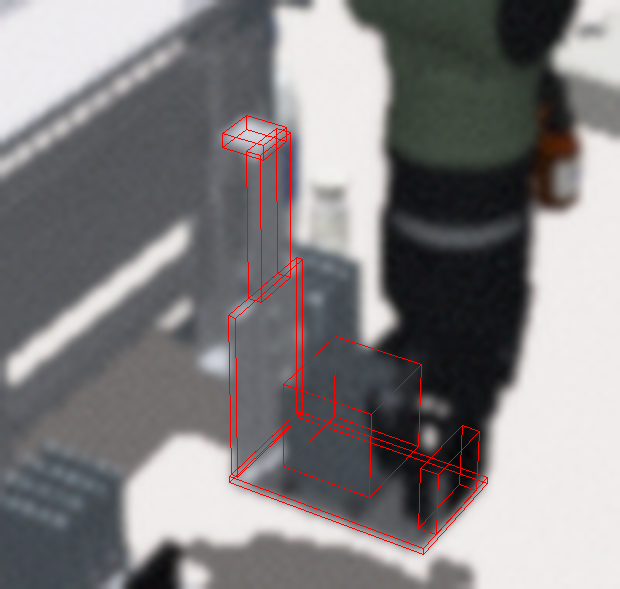

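View pics/m_r.png

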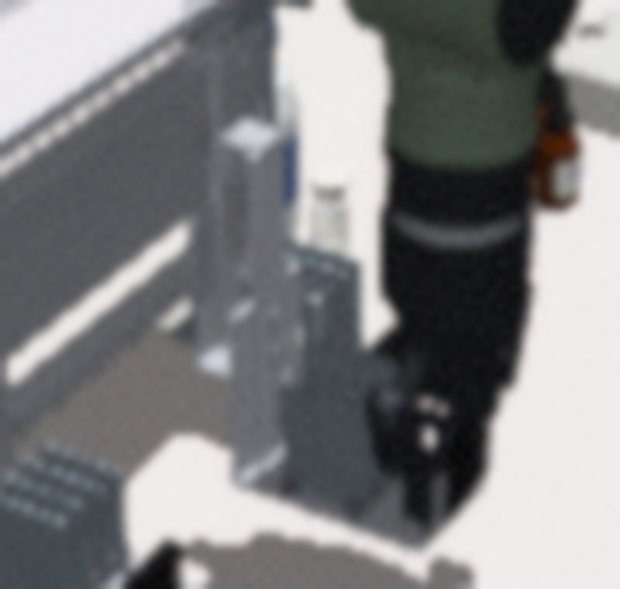

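The side view overlay matches the base and plate, and the hook is within about 1–2 px of prediction. The hook top is at about z 0.275, under the cover edge at 0.290. Now I'll move it in under the cover with a force guard.

Run:
```python
from h import *
hit=move_l(tcp(-.007,0,.082),0.06,until_force=5);sleep(.15)
s=get_state();print(hit,s["clock"],rail(s["position"]),s["contact_force"],s["wrist_torque"])
f=snap("side");np.savez("ns.npz",**f)
im=cv2.resize(f["img"][140:235,240:340,::-1],None,fx=6.2,fy=6.2,interpolation=cv2.INTER_LANCZOS4)
raw=im.copy()
def box(a,b):
    from itertools import product
    c=np.array(list(product(*zip(a,b))));return c,[(i,j) for i in range(8) for j in range(i) if (c[i]!=c[j]).sum()==1]
r=rail(s["position"]);p=[*(R.from_euler("z",RYAW).apply(r)+[RX,RY,0]),RYAW,0]
for a,b in [((-113,-35,0),(4,35,4)),((0,-33,4),(4,33,104)),((-4,-14,104),(4,14,190)),((-4,-11,186),(20,11,194))]:
    c,e=box(a,b);q=(proj(f,Wd(p,c))-[240,140])*6.2+2.6
    for i,j in e: cv2.line(im,tuple(q[i].astype(int)),tuple(q[j].astype(int)),(0,0,255),1)
cv2.imwrite("pics/n_w.png",im);cv2.imwrite("pics/n_r.png",raw)
```

```text
False 22.7083 [-7.20627229e-03  2.32745125e-05  8.20193664e-02] [ 0.02363881  0.09362813 -3.91808718] [0.04391037 0.26242097 0.02560767]
```

View pics/n_r.png

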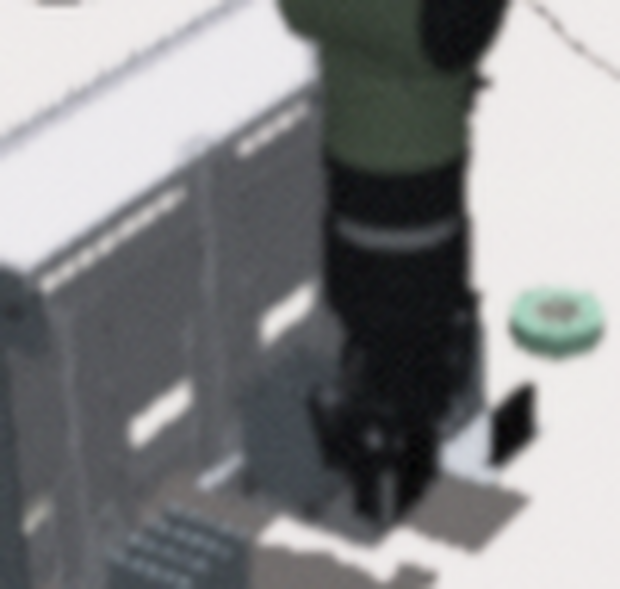

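View pics/n_w.png

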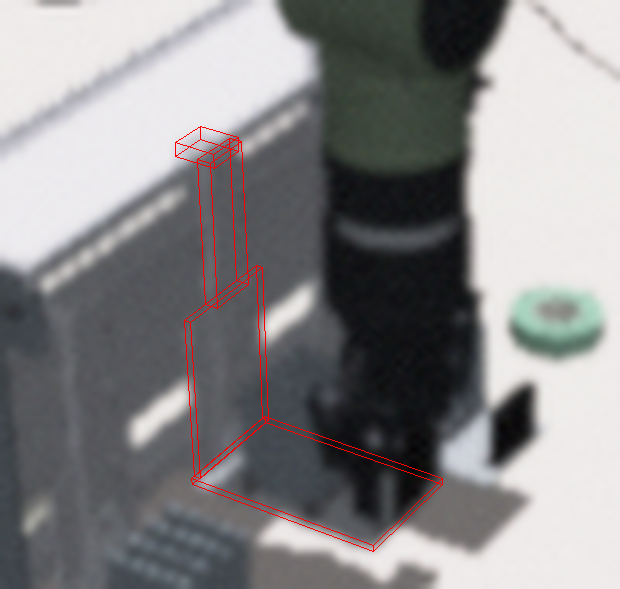

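The hook is under the cover with no contact. Now I'll lower to touch.

Run:
```python
from h import *
hit=move_l(tcp(-.007,0,.046),0.025,until_force=2.5)
s=get_state();print(hit,s["clock"],rail(s["position"]),s["contact_force"],s["wrist_torque"])
```

```text
True 23.7417 [-6.33408352e-03 -2.66725568e-05  5.59089000e-02] [ 1.21289291 -1.17549541  2.62596092] [-0.06654738 -0.49195204  0.02508283]
```

Contact came at base z 0.0559, which means the tongue is on a block (expected 0.056) and not on the lip (0.070). I'll search along the rail for the slot.

Run:
```python
from h import *
for d in (.005,.010,.015,-.005,-.010,-.015):
    move_l(tcp(-.007,get_state() and rail(get_state()["position"])[1],.0595),0.05)
    move_l(tcp(-.007,d,.0595),0.06)
    sleep(.1)
    hit=move_l(tcp(-.007,d,.0515),0.025,until_force=2.5)
    s=get_state();r=rail(s["position"]);print(d,hit,round(s["clock"],2),np.round(r,4),s["contact_force"].round(2),s["wrist_torque"].round(3),flush=True)
    if r[2]<.0535: break
```

```text
0.005 True 24.58 [-0.0062  0.0049  0.0563] [2.01 0.42 1.41] [-0.037 -0.452 -0.006]
0.01 True 25.55 [-0.0066  0.0099  0.051 ] [ 2.88 -0.85  1.57] [-0.016 -0.448  0.031]
```

Run:
```python
from h import *
def st(m):
    s=get_state();r=rail(s["position"]);print(m,round(s["clock"],2),np.round(r,4),s["contact_force"].round(2),s["wrist_torque"].round(3),flush=True);return r
st("now")
hit=move_l(tcp(-.007,.010,.048),0.015,until_force=3);r=st(hit)
# lateral check of the slot walls
z=r[2]+.0012
move_l(tcp(-.007,.010,z),0.02);sleep(.1);st("relieved")
h1=move_l(tcp(-.007,.016,z),0.02,until_force=2.5);a=st(h1)
move_l(tcp(-.007,.010,z),0.04);sleep(.1)
h2=move_l(tcp(-.007,.004,z),0.02,until_force=2.5);b=st(h2)
m=(a[1]+b[1])/2
move_l(tcp(-.007,m,z),0.04);sleep(.1);st("mid")
```

```text
now 25.55 [-0.0066  0.0099  0.051 ] [ 2.88 -0.85  1.57] [-0.016 -0.448  0.031]
True 25.76 [-0.0053  0.0099  0.0498] [-1.24 -0.44  2.16] [-0.045 -0.275  0.011]
relieved 26.11 [-0.0069  0.01    0.051 ] [1.68 0.08 0.47] [ 0.01  -0.233 -0.073]
True 26.33 [-0.007   0.0116  0.0507] [-0.26  0.07  0.58] [-0.016 -0.251  0.008]
True 26.94 [-0.0073  0.0079  0.0506] [1.13 2.8  1.92] [ 0.297 -0.311  0.441]
mid 27.29 [-0.0072  0.0094  0.0508] [ 0.59 -0.9   0.57] [-0.058 -0.063 -0.123]
```

The tongue is in the slot: it bottoms at 0.0498 (home is 0.050), and the −y wall was felt near y +0.0077, putting the slot centre at about +0.0105. I'll centre it, bring the neck lightly to the front plate so it won't swing on release, then seat it.

Run:
```python
from h import *
def st(m):
    s=get_state();r=rail(s["position"]);print(m,round(s["clock"],2),np.round(r,4),s["contact_force"].round(2),s["wrist_torque"].round(3),flush=True);return r
move_l(tcp(-.007,.0105,.0508),0.03);sleep(.2);st("ctr")
h=move_l(tcp(.002,.0105,.0508),0.02,until_force=4);a=st(h)
xs=a[0]-.0008
move_l(tcp(xs,.0105,.0508),0.03);sleep(.15);st("back")
h=move_l(tcp(xs,.0105,.0475),0.012,until_force=4);st(h);sleep(.2);st("settled")
f=snap("side","p_s");cv2.imwrite("pics/p_sz.png",cv2.resize(f["img"][140:235,240:340,::-1],None,fx=6.2,fy=6.2,interpolation=cv2.INTER_LANCZOS4))
```

```text
ctr 27.74 [-0.0071  0.0104  0.0508] [ 0.19 -1.26 -0.71] [-0.134 -0.101 -0.194]
True 28.02 [-0.0056  0.0106  0.0502] [-1.27 -0.33  4.06] [-0.007 -0.316  0.044]
back 28.42 [-0.0063  0.0106  0.0508] [0.44 0.59 1.21] [ 0.069 -0.225  0.03 ]
True 28.64 [-0.0055  0.0105  0.05  ] [-0.57  0.44  3.1 ] [-0.026 -0.311  0.059]
settled 28.84 [-0.0055  0.0105  0.05  ] [-0.04  0.31  3.74] [-0.064 -0.402  0.062]
```

View pics/p_sz.png

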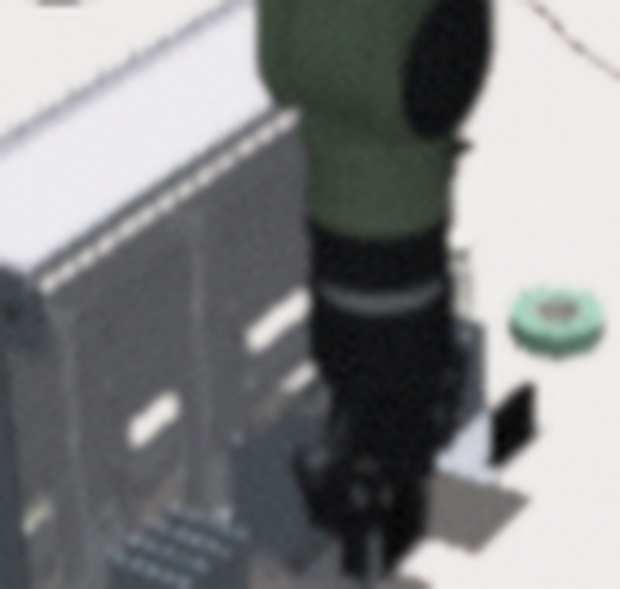

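Run:
```python
from h import *
def st(m):
    s=get_state();r=rail(s["position"]);print(m,round(s["clock"],2),np.round(r,4),s["contact_force"].round(2),s["wrist_torque"].round(3),flush=True);return r
move_l(tcp(-.007,.0105,.0515),0.02);sleep(.2);st("up")
for x in (-.0055,-.0045,-.0035,-.0025,-.0015):
    move_l(tcp(x,.0105,.0515),0.02);sleep(.25);st(x)
    if get_state()["contact_force"][0]<-2.5:break
```

```text
up 29.35 [-0.0072  0.0106  0.0513] [-0.01  0.99 -0.32] [-0.004 -0.206  0.077]
-0.0055 29.85 [-0.0065  0.0106  0.051 ] [-3.17  0.01 -3.8 ] [-0.008  0.369 -0.003]
```

Forward contact of the neck on the plate comes at my x −0.0065 (about −3 N). I'll seat it just shy of that and release.

Run:
```python
from h import *
def st(m):
    s=get_state();r=rail(s["position"]);print(m,round(s["clock"],2),np.round(r,4),s["contact_force"].round(2),s["wrist_torque"].round(3),flush=True);return r
move_l(tcp(-.0070,.0105,.0515),0.02);sleep(.15);st("x")
h=move_l(tcp(-.0070,.0105,.0475),0.012,until_force=5);st(h);sleep(.2);r=st("seated")
if r[2]<.0525:
    let_go();sleep(.3);st("open")
    np.savez("qw.npz",**snap("wrist","q_w"));f=snap("side","q_s")
    cv2.imwrite("pics/q_sz.png",cv2.resize(f["img"][140:235,240:340,::-1],None,fx=6.2,fy=6.2,interpolation=cv2.INTER_LANCZOS4))
```

```text
x 30.25 [-0.0071  0.0105  0.0514] [-1.66 -0.54 -4.56] [0.005 0.273 0.054]
True 30.52 [-0.0055  0.0105  0.0501] [0.57 0.62 3.33] [-0.025 -0.482  0.091]
seated 30.72 [-0.0055  0.0105  0.0501] [1.85 0.05 5.67] [-0.005 -0.805 -0.033]
open 31.52 [-0.0078  0.0107  0.0489] [ 0.32 -0.14 -0.2 ] [-0.001 -0.061  0.016]
```

View pics/q_sz.png

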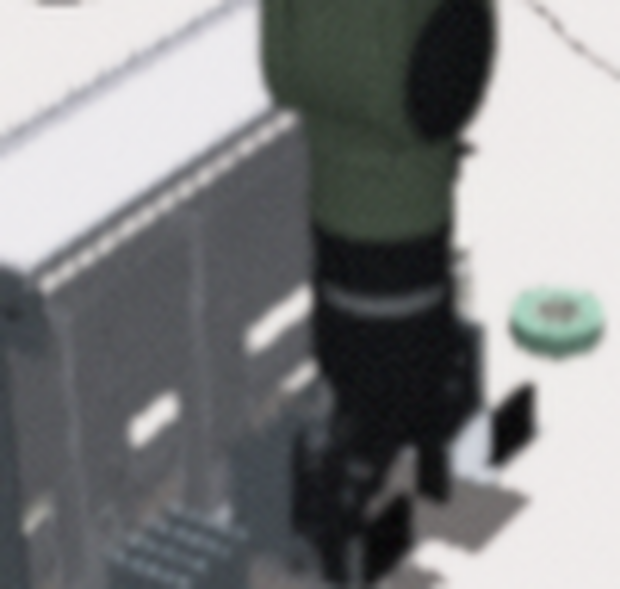

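View pics/q_w.png

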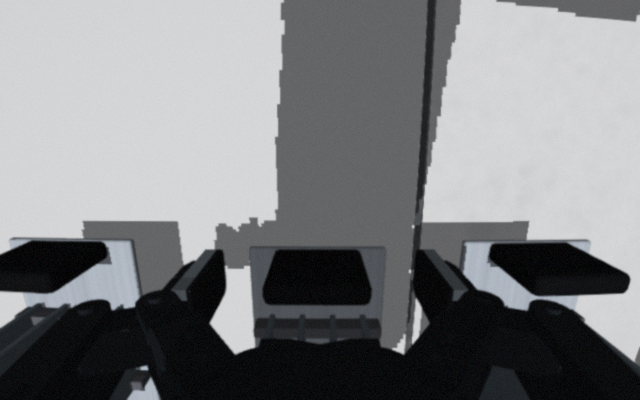

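Released. In the wrist view the tab sits symmetrically between its fixed neighbours at (318,275), level with them. I'll retreat and check.

Run:
```python
from h import *
s=get_state();p=s["position"]
move_l([p[0],p[1],0.14],0.08)
move_l([0.38,p[1],0.20],0.2)
movep([0.30,-0.25,0.33],RO)
print(get_state()["clock"],get_state()["contact_force"])
f=snap("side","r_s");np.savez("rs.npz",**f);t=snap("top","r_t");np.savez("rt.npz",**t)
for c in("side","top"):
  for n in ("hook","grip_tab","beaker","bowl","timer"):
    print(c,n,[(np.round(d["centre"],1).tolist(),round(d["score"],2)) for d in tip_of(c,n)[:4]])
cv2.imwrite("pics/r_sz.png",cv2.resize(f["img"][140:260,210:350,::-1],None,fx=5,fy=5,interpolation=cv2.INTER_LANCZOS4))
cv2.imwrite("pics/r_tz.png",cv2.resize(t["img"][100:270,190:440,::-1],None,fx=3.2,fy=3.2,interpolation=cv2.INTER_LANCZOS4))
```

```text
35.0333 [-0.45714516  0.63460031  0.03455657]
side hook [([267.4, 175.5], 0.75)]
side grip_tab [([299.6, 225.6], 0.61)]
side beaker []
side bowl [([320.6, 288.5], 0.43)]
side timer [([375.7, 226.3], 0.61)]
top hook [([309.4, 139.8], 0.9), ([306.3, 144.4], 0.62)]
top grip_tab [([304.3, 192.4], 0.8)]
top beaker [([419.9, 240.5], 0.85)]
top bowl [([255.2, 239.9], 0.46)]
top timer [([363.7, 251.9], 0.91), ([306.4, 144.2], 0.23), ([214.3, 230.0], 0.2)]
```

View pics/r_sz.png

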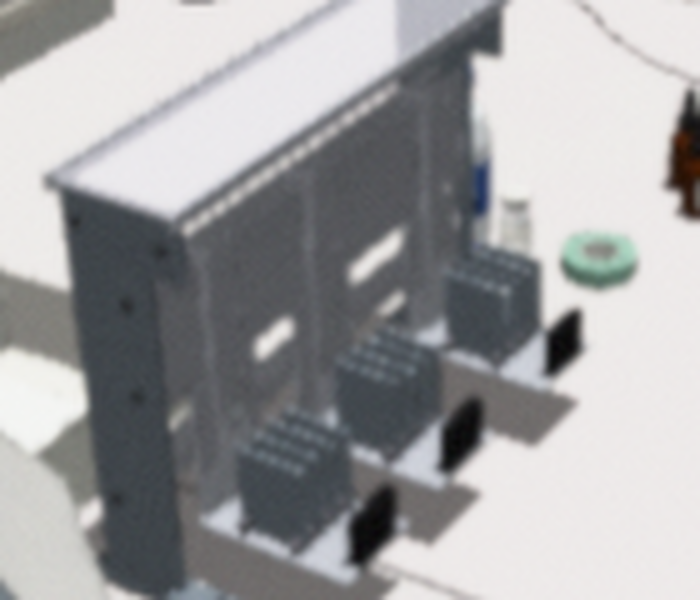

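View pics/r_tz.png

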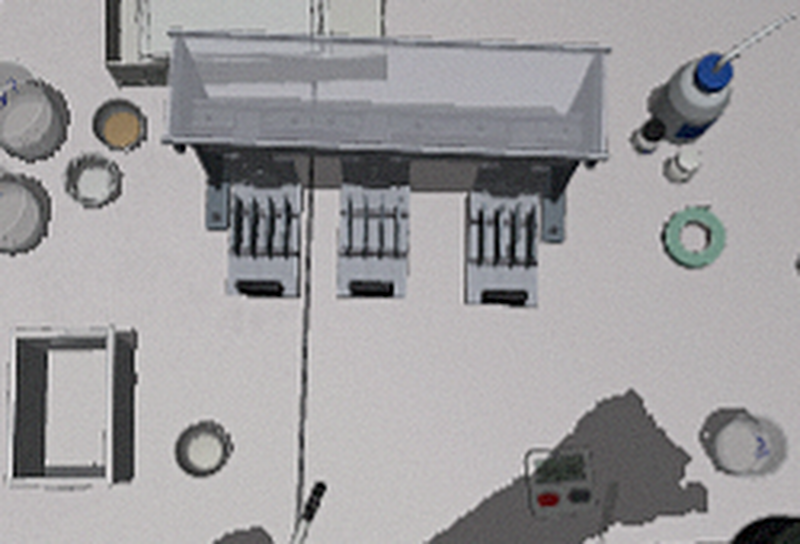

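Run:
```python
from h import *
f=dict(np.load("rs.npz"));t=dict(np.load("rt.npz"))
# black tab centroids by threshold in windows
def cen(f,x0,x1,y0,y1,th=45):
    g=f["img"][y0:y1,x0:x1].max(2);ys,xs=np.nonzero(g<th);return np.array([xs.mean()+x0,ys.mean()+y0]),len(xs),(ys.min()+y0,ys.max()+y0)
w=[(278,291,235,256),(297,309,216,238),(317,328,200,218)]
rt=lambda y,x=-115,z=78-5:Wd([RX,RY,0,RYAW,0],[(x,y,z)])
for (a,b,c,d),y in zip(w,(120,10.5,-120)):
    m,n,e=cen(f,a,b,c,d);print(m.round(1),n,e,"res",(m-proj(f,rt(y))[0]).round(2))
w=[(262,280,186,195),(297,315,186,195),(338,357,188,197)]
for (a,b,c,d),y in zip(w,(120,10.5,-120)):
    m,n,e=cen(t,a,b,c,d);print(m.round(1),n,"res",(m-proj(t,rt(y,-115,88))[0]).round(2))
```

```text
[284.3 244.4] 69 (np.int64(238), np.int64(251)) res [0.35 0.07]
[301.8 226.2] 58 (np.int64(220), np.int64(233)) res [-0.7  -0.12]
[322.1 208.1] 37 (np.int64(203), np.int64(213)) res [0.08 0.6 ]
[270.5 189.8] 45 res [0.42 1.19]
[306.  190.4] 42 res [0.73 0.51]
[346.9 192.7] 49 res [-0.27  1.21]
```

Run:
```python
from h import *
a=cv2.imread("pics/a_top.png",0);b=cv2.imread("pics/r_t.png",0)
for n,(x,y) in dict(bowl=(254,240),timer=(365,250),beaker=(422,238)).items():
    T=a[y-12:y+13,x-12:x+13];S=b[y-18:y+19,x-18:x+19]
    r=cv2.matchTemplate(S,T,cv2.TM_CCOEFF_NORMED);_,v,_,l=cv2.minMaxLoc(r);print(n,round(v,2),np.array(l)-6)
s=get_state();print(s["clock"],s["contact_force"]);sign_off()
```

```text
bowl 1.0 [0 0]
timer 0.45 [0 0]
beaker 1.0 [0 0]
35.6333 [-0.35917299 -0.5514796  -0.5040872 ]
the job is handed in; nothing more can be done
```

The carrier hangs on the middle station and the job is handed in at about 36 s of the 72 s allowed. No verdict is reported.

- **What I did:** I lifted the carrier out of the tank by its neck, stood it upright on the bench and let go. I then took it by the grip tab across its 44 mm width and brought the hook in under the cover. I found the index slot by touch at about +10.5 mm along the rail, seated the carrier, released it and drew the arm clear.
- **Seating:** Pressed down, the base stopped at z 0.050, which is the home height; on the blocks it had stopped at 0.056. In the last side view the middle tab lines up with its fixed neighbours in height to within about half a pixel. It sits about 2 mm nearer the rail than they do, because I placed its neck close to the front plate.
- **Slot sides:** I clearly felt only one side of the slot. The touch on the other side was a false trigger from force noise, so I worked out the centre from the felt side and the given widths.
- **Rail distance:** Touch also put the rail about 2.5 mm from where the camera fit had it along x. I allowed for this when placing the carrier, but it moved forward about 1.5 mm while I pressed it home.
- **Other objects:** The bowl and beaker match their first pictures exactly. The timer's best match is at the same spot, but the match is weaker (0.45). I put this down to the arm's shadow now falling on it, as I never went near it.

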